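# Fill the sweet jar and clip its lid down

## Robot

A 7-joint arm with a two-finger parallel gripper is mounted at the origin on the work surface. World frame = base frame: x ahead of the robot, y to its left, z up, the work surface at z = 0. Lengths are in m, angles in degrees, forces in N, time in s.
With the tool pointing down it reaches from about 0.35 to 0.775 m from the base axis. Payload 3.1 kg.
Tool frame: the origin (TCP) lies midway between the tips of the shut fingers; the grasp point (between the pads) lies arm.tcp_to_grasp behind it (arm.tcp_to_grasp is the distance from the TCP to the grasp point, in m); z points along the fingers, x is the direction in which the jaws open and shut, and the axes are right-handed (so a half turn about z gives the same grasp; the last joint's range is limited). The gripper opens to 85 mm and grips with 20 to 120 N. Pads are 22 mm wide; open, the fingers measure 114 mm over their backs; the gripper's body (76 mm by 85 mm) begins 54 mm behind the grasp point. The pads swing forward as they close: fully open they stand 13 mm farther back than shut.
Start: joints at [-77.79, 17.813, 0.802, 86.603, -0.252, 75.585, -1.558], TCP at [0.139, 0.532, 0.231] pointing down, gripper open.
Joint ranges: [-154.91, 154.91], [-16.99, 109.72], [-72.82, 74.43], [7.12, 147.25], [-82.49, 262.49], [11.32, 116.49], [-174.64, 174.64]. Speed limits (degrees/s): [159.86, 159.86, 180, 180, 180, 180, 180].

## Interface

Orientations are given as [roll, pitch, yaw] about the fixed x, y, z axes, in that order (R = Rz(yaw) Ry(pitch) Rx(roll)).
In Python, from plant import arm gives the robot as it stands.
- The arm moves only by the tool carry_out, never from a script. Its argument "deltas" is a list of rows, each an object of numbers: "x", "y", "z": the shift along the world's x, y, z scaled (see below); "rx", "ry", "rz": the turn, a rotation vector about the world's x, y, z scaled (see below). In form: [{"x": .., "y": .., "z": .., "rx": .., "ry": .., "rz": ..}, ...]. A call has 1 to 20 rows; each row shifts and turns the pose as measured when the row begins; what a row does not reach is not made up. The controller multiplies each number of a shift by 4 cm and each number of a turn by 0.15 rad. A row lasts 1/10 s, in which the tool goes at most 50 mm and 8.59 degrees, less where a joint would pass 70% of its speed; a pose out of reach is approached as far as the arm can. A call with a number of a shift or a turn outside -1 to 1 is refused whole. A call with a gripper value outside its range is refused whole. "grip" is the opening, from 0 (shut) to 1 (fully open), set as the call begins (left out, the last holds). The fingers move at their own pace and stop on an object; the grip force is fixed at half the most. Time passes only in rows, so rows that do not move let the fingers close. It gives the time, the measured TCP pose, the force and the opening at its end, in the units of the state.
- arm.sense(): the state, without advancing time (a new reading comes with each control period).
- arm.snapshot(name): name is "scene" or "top"; returns the picture (420x560x3 uint8, red, green, blue); there is no depth.
- arm.calibration(name): a dict with "fx", "fy", "cx", "cy" (pixels), "k1" (the pictures are not rectified: a ray, as slopes to the right and down, at radius r is drawn at 1 + k1 r^2 times it, then the intrinsics apply), "rvec" (rotation vector, rad) and "tvec" (3), from world to camera coordinates, as OpenCV has them. Camera axes: x right, y down, z forward; pixel columns grow to the right and rows downward; lengths in m; the calibration is good to about 2 mm. A picture is of the moment at which its call begins. calibration takes no time and is no camera call.
- arm.close_job(): hands the job in, once; it reports no verdict.
The state is a dict: "t": time; "joint_positions": joint angles; "joint_vel": joint speeds; "effort": joint torques, N m; "position": TCP position; "tool_rot": TCP orientation; "ft_force": force on the tool from outside, world axes, zero at the start; "wrist_torque": the same for the moment, N m; "width": finger opening in m.
Only numpy, scipy, OpenCV 4.12 (cv2) and the standard library are available. Lean on these libraries where they do the work, as an engineer would, in place of code of your own. Each camera call takes 0.05 s, during which the arm holds its last target.

## Task

Drop the two pink sweet rolls one at a time through the neck of the clear jar. Then swing the jar's pink flip lid over and press down its front tab until it snaps under the catch and the lid is fully shut; leave the yellow rolls standing in the tray.

Things in the scene. Friction and masses are not known exactly. Their poses are not given: they have to be found in the camera images.
- jar: clear plastic sweet jar fixed to the counter, 116 mm diameter and 170 mm tall with a neck of 70 mm outer and about 60 mm inner diameter over the top 22 mm; inside depth 154 mm. Origin: centre of its underside on the counter. Its x axis points from the lid's hinge to the catch; its z axis is up
- jar_mouth (a point): centre of the jar's neck opening, at the rim (170 mm above the counter)
- lid (a joint): lid hinge, rad: 0 = fully shut, grows as it opens, to 2.4. Axis parallel to the jar's y, at jar x = -45 mm, 176 mm above the counter. Starts open, leaning back from the neck. Stiff: stays where left, about 2 N at the tab swings it. At about 0.13 the hook under the tab meets a sprung catch on the neck and the lid stays proud; about 9 N down on the tab pushes it past (at 0.07) and it snaps below 0.03
- lid_tab (a point): point on the outer (upper when shut) face of the pink lid's front tab, 100 mm from the hinge axis; x points from hinge to tab, z out of the outer face. The lid is a disc 86 mm across, 8 mm thick, centred 45 mm from the hinge, with a tab 36 mm wide ending 113 mm from the hinge; shut, its outer face is 184 mm above the counter
- tray: square plywood tray 220 x 220 mm fixed to the counter, floor 6 mm thick, rim 16 mm high; origin: centre of its underside. The four rolls stand on it, about 100 mm apart in two rows of two
- pink_a_mid (a point): pink paper-wrapped cylindrical sweet roll, 36 mm diameter, 66 mm tall, 50 to 100 g, standing upright on the tray floor; this point is its centre, half-way up, its z axis is the roll's axis
- pink_b_mid (a point): second pink roll, the same size
- yellow_a_mid (a point): yellow roll of the same size and weight; stays in the tray
- yellow_b_mid (a point): second yellow roll; stays in the tray

How it is judged:
By the outcome, as a careful person would: the job done as asked, in the order asked, and still so for the second after the job is handed in, with the robot touching nothing.
It also fails if it takes over 61 s, if anything falls off the work surface, if the arm or the gripper's body presses on something with over 40 N, if the wrist force passes 120 N, or if a joint passes its speed limit or range.

## Working session

There is one attempt and no reset: what is moved stays moved. The work goes in short steps, Python scripts to look and compute and a tool call to move; the robot and the scene stay as the last step left them, time stands still between calls to the robot, and variables do not carry over. Pictures are saved under pics/ and viewed, and the job is handed in when it is done.

Besides the shell and the picture viewer there is one more tool, called after "Request:" as name([rows], argument=value, ...), one row to a line, values as JSON. carry_out: Moves the arm, as the interface text tells. Its arguments: {"type":"object","properties":{"deltas":{"type":"array"},"grip":{"type":"number"}},"required":["deltas"]}

```bash
mkdir -p pics; ls; python3 - <<'E'
from plant import arm
import cv2
for n in("scene","top"):
    im=arm.snapshot(n); cv2.imwrite(f"pics/{n}0.png",im[:,:,::-1]); print(arm.calibration(n))
print(arm.sense(),arm.tcp_to_grasp)
E
```

```text
pics
{'fx': 422.2941731840098, 'fy': 422.2941731840098, 'cx': 269.4530219319103, 'cy': 211.7050648258585, 'k1': -0.06790093633881115, 'rvec': array([ 2.37164424,  0.86211513, -0.28399344]), 'tvec': array([-0.40731355, -0.23261983,  1.08267177])}
{'fx': 401.46335621517284, 'fy': 401.46335621517284, 'cx': 282.2762410408831, 'cy': 206.67613350441482, 'k1': -0.0057926312406402876, 'rvec': array([ 2.17422538, -2.19088923,  0.11216877]), 'tvec': array([-0.05291854,  0.5523278 ,  0.94597512])}
{'t': 0.1, 'joint_positions': array([-77.79218476,  17.85710383,   0.80102772,  86.68371912,
        -0.25235533,  75.58645744,  -1.55739368]), 'joint_vel': array([-0.02300671, -0.14474275, -0.09307428, -0.17581721,  0.01401533,
       -0.088782  , -0.03547678]), 'effort': array([ 4.27174855e-04, -3.80852044e+01,  1.46308858e-01, -2.31240088e+01,
        1.22406005e-02,  8.16239160e-03, -1.64710042e-05]), 'position': array([0.13842012, 0.53159935, 0.23031104]), 'tool_rot': array([1.79995240e+02, 1.25426522e-01, 7.54089905e+01]), 'ft_force': array([0.21596463, 0.72438458, 0.43303013]), 'wrist_torque': array([-0.00279642,  0.00288311, -0.0053074 ]), 'width': 0.08529795400693464} 0.0187
```

View pics/scene0.png

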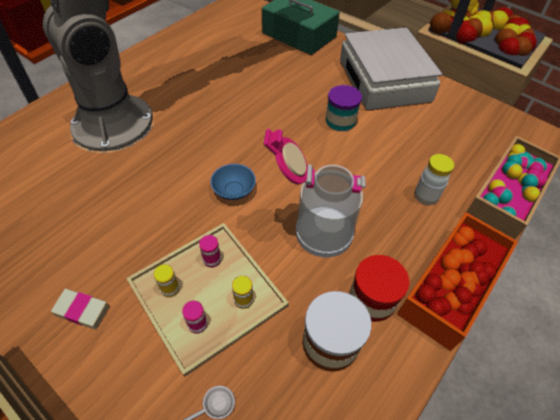

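View pics/top0.png

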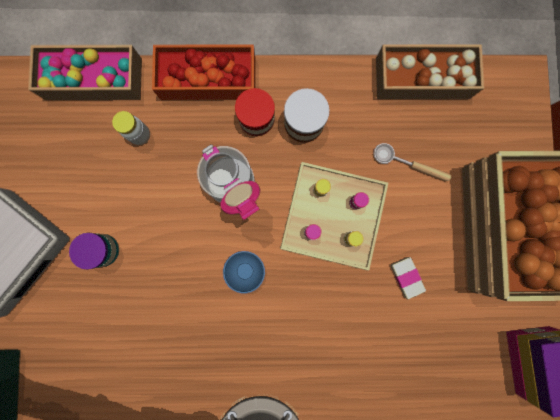

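```bash
cat > h.py <<'E'
import numpy as np, cv2
from plant import arm
def cal(n):
    c=arm.calibration(n); K=np.array([[c['fx'],0,c['cx']],[0,c['fy'],c['cy']],[0,0,1.]])
    return K,np.array([c['k1'],0,0,0,0.]),c['rvec'],c['tvec']
def proj(n,P):
    K,d,r,t=cal(n); return cv2.projectPoints(np.array(P,float).reshape(-1,1,3),r,t,K,d)[0].reshape(-1,2)
def ray(n,uv):
    K,d,r,t=cal(n); R=cv2.Rodrigues(r)[0]
    p=cv2.undistortPoints(np.array(uv,float).reshape(1,1,2),K,d).ravel()
    v=R.T@np.array([p[0],p[1],1]); return -R.T@t, v/np.linalg.norm(v)
def onz(n,uv,z):
    o,v=ray(n,uv); return o+v*(z-o[2])/v[2]
def tri(a,b):
    o1,v1=ray("scene",a);o2,v2=ray("top",b)
    s=np.linalg.lstsq(np.c_[v1,-v2],o2-o1,rcond=None)[0]
    p,q=o1+v1*s[0],o2+v2*s[1]; return (p+q)/2,np.linalg.norm(p-q)
E
python3 - <<'E'
from h import *
np.set_printoptions(precision=4,suppress=True)
for n in("scene","top"):
    im=cv2.imread(f"pics/{n}0.png"); h=cv2.cvtColor(im,cv2.COLOR_BGR2HSV)
    print(n,"cam",ray(n,(280,210)),"base",proj(n,[[0,0,0],[.139,.532,.231]]).round(0))
    for c,lo,hi in(("pink",(155,150,90),(172,255,255)),("yel",(24,170,90),(34,255,255))):
        m=cv2.inRange(h,lo,hi)
        k,l,st,ce=cv2.connectedComponentsWithStats(m)
        for i in range(1,k):
            if st[i,4]>25: print(c,st[i],ce[i].round(1),"z=.072->",onz(n,ce[i],.072))
im=cv2.imread("pics/top0.png")
cv2.imwrite("pics/tz.png",cv2.resize(im[130:290,180:400],None,fx=3.6,fy=3.6,interpolation=2))
im=cv2.imread("pics/scene0.png")
cv2.imwrite("pics/sz.png",cv2.resize(im[115:265,240:400],None,fx=4,fy=4,interpolation=2))
E
```

```text
scene cam (array([ 0.8467, -0.3792,  0.7291]), array([-0.3656,  0.4781, -0.7986])) base [[113. 122.]
 [285. -26.]]
pink [264 129  43  55 730] [281.2 153.6] z=.072-> [0.4513 0.1349 0.072 ]
pink [491 157  43  63 811] [512.6 193.5] z=.072-> [0.8863 0.3555 0.072 ]
pink [522 158  31  28 369] [537.6 170.6] z=.072-> [0.9066 0.4566 0.072 ]
pink [311 169   4  19  39] [312.4 178.5] z=.072-> [0.5458 0.1205 0.072 ]
pink [352 175   9  18  81] [355.9 184.8] z=.072-> [0.6243 0.1642 0.072 ]
pink [481 186   8  11  35] [484.7 191.7] z=.072-> [0.8386 0.3216 0.072 ]
pink [199 235  19  17 246] [208.2 243.4] z=.072-> [ 0.4931 -0.1305  0.072 ]
pink [202 254  14   9  83] [209.3 258.5] z=.072-> [ 0.5172 -0.1522  0.072 ]
pink [ 65 292  27  32 398] [ 77.2 307. ] z=.072-> [ 0.413  -0.3645  0.072 ]
pink [183 301  20  20 317] [192.4 310.6] z=.072-> [ 0.5663 -0.2416  0.072 ]
pink [188 324  14   6  56] [194.3 326.3] z=.072-> [ 0.5883 -0.2587  0.072 ]
yel [472  10  20  17 193] [483.9  17.7] z=.072-> [0.5606 1.0084 0.072 ]
yel [494  11  13  10 103] [500.1  15.4] z=.072-> [0.5943 1.0609 0.072 ]
yel [508  24  22   8 11
[... 489 characters left out ...]
232 276  20  19 284] [241.6 285. ] z=.072-> [ 0.5971 -0.1538  0.072 ]
top cam (array([ 0.4659, -0.0433,  0.9919]), array([ 0.0804, -0.0085, -0.9967])) base [[260. 441.]
 [-41. 427.]]
pink [ 37  48  46  31 564] [57.6 60.5] z=.072-> [0.8987 0.4721 0.072 ]
pink [ 80  52  49  35 879] [102.9  68.3] z=.072-> [0.8791 0.3648 0.072 ]
pink [203 147  15  12  41] [210.  152.9] z=.072-> [0.6743 0.1104 0.072 ]
pink [221 181  38  38 543] [243.7 203.6] z=.072-> [0.5554 0.0322 0.072 ]
pink [354 193  14  14 158] [360.4 199.7] z=.072-> [ 0.5627 -0.2373  0.072 ]
pink [305 225  15  14 162] [312.6 231.7] z=.072-> [ 0.4898 -0.1253  0.072 ]
pink [397 270  24  18 233] [408.5 278.1] z=.072-> [ 0.3825 -0.3424  0.072 ]
```

View pics/tz.png

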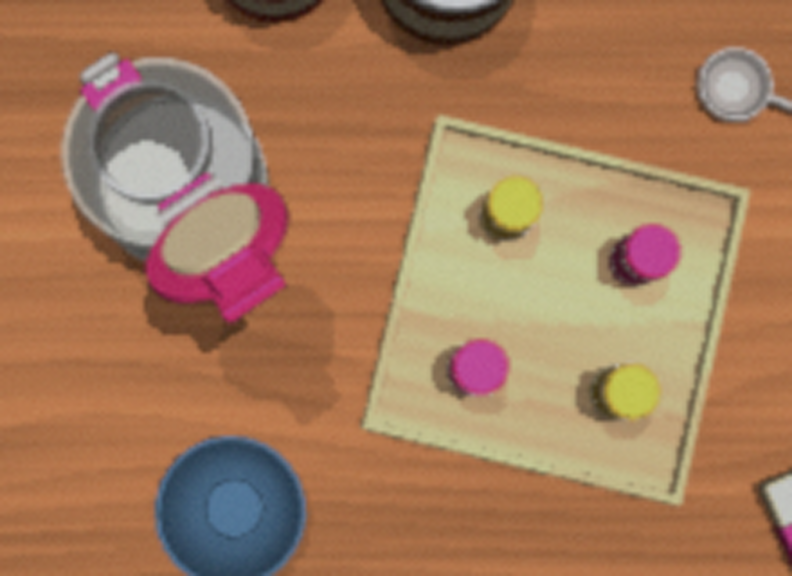

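View pics/sz.png

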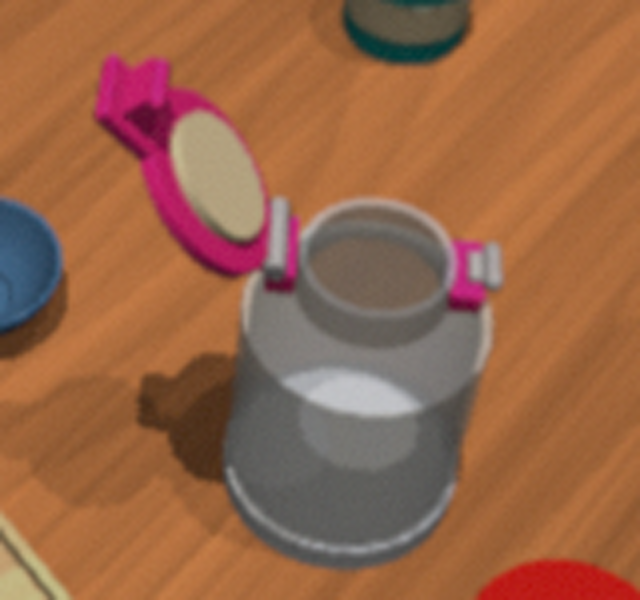

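```bash
python3 - <<'E'
from h import *
np.set_printoptions(precision=4,suppress=True)
T=lambda u,v:(180+u/3.6-.4,130+v/3.6-.4)
S=lambda u,v:(240+u/4-.4,115+v/4-.4)
print("mouth top",onz("top",T(152,142),.17),"scene",onz("scene",S(378,258),.17),tri(S(378,258),T(152,142)))
for a in((94,142),(210,142),(152,84),(152,200)):print(onz("top",T(*a),.17))
h=onz("top",T(187,193),.176);c=onz("top",T(112,82),.165);print(h,c,np.degrees(np.arctan2(*(c-h)[1::-1])))
h=onz("scene",S(279,240),.176);c=onz("scene",S(475,272),.165);print(h,c,np.degrees(np.arctan2(*(c-h)[1::-1])))
print("bottom scene",onz("scene",S(342,475),.0))
# lid tab: tip corners
print("tab tip L", tri(S(100,112),T(234,318)),tri(S(165,68),T(282,285)), tri(S(112,60),T(234,318)))
print("liner centre",tri(S(218,175),T(212,232)))
E
```

```text
mouth top [0.618  0.0694 0.17  ] scene [0.6207 0.0695 0.17  ] (array([0.6192, 0.0704, 0.1679]), np.float64(0.0020158783686621755))
[0.6182 0.1026 0.17  ]
[0.6178 0.0361 0.17  ]
[0.6519 0.0696 0.17  ]
[0.5844 0.0692 0.17  ]
[0.5874 0.0485 0.176 ] [0.6544 0.0934 0.165 ] 33.85650994207592
[0.5839 0.0453 0.176 ] [0.6562 0.0944 0.165 ] 34.21063543594818
bottom scene [0.623  0.0704 0.    ]
tab tip L (array([0.5107, 0.0154, 0.2302]), np.float64(0.005735081109149301)) (array([ 0.5361, -0.0007,  0.2789]), np.float64(0.02768159060529983)) (array([0.5117, 0.016 , 0.2588]), np.float64(0.0022190730768555625))
liner centre (array([0.5601, 0.0304, 0.2128]), np.float64(0.001131066924672132))
```

Request:
carry_out([
  {"x": 0.5,"y": -0.9,"rz": 0.33},
  {"x": 0.5,"y": -0.9,"rz": 0.33},
  {"x": 0.5,"y": -0.9,"rz": 0.33},
  {"x": 0.5,"y": -0.9,"rz": 0.33},
  {"x": 0.5,"y": -0.9,"rz": 0.33},
  {"x": 0.5,"y": -0.9,"rz": 0.33},
  {"x": 0.5,"y": -0.9,"rz": 0.33},
  {"x": 0.5,"y": -0.9,"rz": 0.33},
  {"x": 0.5,"y": -0.9,"rz": 0.33},
  {"x": 0.5,"y": -0.9,"rz": 0.33},
  {"x": 0.5,"y": -0.9,"rz": 0.33},
  {"x": 0.5,"y": -0.9,"rz": 0.33},
  {"x": 0.5,"y": -0.9,"rz": 0.33},
  {"x": 0.5,"y": -0.9,"rz": 0.33},
  {"x": 0,"y": 0},
], grip=1)

```text
invalid input
```

Request:
carry_out([
  {"x": 0.5,"y": -0.9,"z": 0,"rx": 0,"ry": 0,"rz": 0.33},
  {"x": 0.5,"y": -0.9,"z": 0,"rx": 0,"ry": 0,"rz": 0.33},
  {"x": 0.5,"y": -0.9,"z": 0,"rx": 0,"ry": 0,"rz": 0.33},
  {"x": 0.5,"y": -0.9,"z": 0,"rx": 0,"ry": 0,"rz": 0.33},
  {"x": 0.5,"y": -0.9,"z": 0,"rx": 0,"ry": 0,"rz": 0.33},
  {"x": 0.5,"y": -0.9,"z": 0,"rx": 0,"ry": 0,"rz": 0.33},
  {"x": 0.5,"y": -0.9,"z": 0,"rx": 0,"ry": 0,"rz": 0.33},
  {"x": 0.5,"y": -0.9,"z": 0,"rx": 0,"ry": 0,"rz": 0.33},
], grip=1)

```text
t: 0.9
position: [0.2955, 0.2352, 0.2252]
tool_rot: [-179.7, 0.4, 99.9]
ft_force: [0.7, 0.0, -0.9]
width: 0.0859
```

Request:
carry_out([
  {"x": 0.5,"y": -0.9,"z": 0,"rx": 0,"ry": 0,"rz": 0.3},
  {"x": 0.5,"y": -0.9,"z": 0,"rx": 0,"ry": 0,"rz": 0.3},
  {"x": 0.5,"y": -0.9,"z": 0,"rx": 0,"ry": 0,"rz": 0.3},
  {"x": 0.5,"y": -0.9,"z": 0,"rx": 0,"ry": 0,"rz": 0.3},
  {"x": 0.5,"y": -0.9,"z": 0,"rx": 0,"ry": 0,"rz": 0.3},
  {"x": 0.5,"y": -0.9,"z": 0,"rx": 0,"ry": 0,"rz": 0.3},
  {"x": 0.5,"y": -0.9,"z": 0,"rx": 0,"ry": 0,"rz": 0.3},
  {"x": 0.5,"y": -0.9,"z": 0,"rx": 0,"ry": 0,"rz": 0.3},
  {"x": 0.4,"y": -0.8,"z": 0,"rx": 0,"ry": 0,"rz": 0.2},
  {"x": 0.2,"y": -0.4,"z": 0,"rx": 0,"ry": 0,"rz": 0.1},
  {"x": 0,"y": 0,"z": 0,"rx": 0,"ry": 0,"rz": 0},
])

```text
t: 2.0
position: [0.4819, -0.1231, 0.2228]
tool_rot: [-179.4, 0.4, 123.6]
ft_force: [-0.3, 0.1, -0.4]
width: 0.0855
```

```bash
python3 - <<'E'
from h import *
for n in("scene","top"):
    im=arm.snapshot(n); cv2.imwrite(f"pics/{n}1.png",im[:,:,::-1])
a=cv2.imread("pics/scene1.png")[100:400,100:420]; cv2.imwrite("pics/s1z.png",cv2.resize(a,None,fx=2,fy=2))
E
```

```text
(no output)
```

View pics/s1z.png

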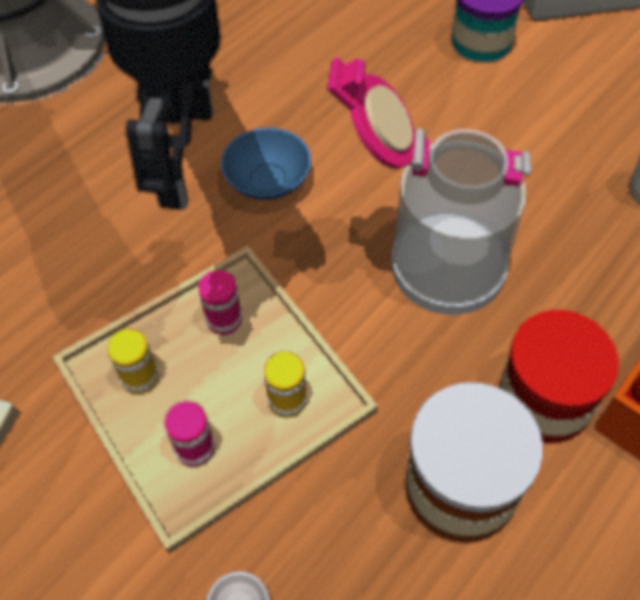

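Request:
carry_out([
  {"x": 0.22,"y": -0.07,"z": -0.5,"rx": 0,"ry": 0,"rz": 0},
  {"x": 0,"y": 0,"z": -0.9,"rx": 0,"ry": 0,"rz": 0},
  {"x": 0,"y": 0,"z": -0.9,"rx": 0,"ry": 0,"rz": 0},
  {"x": 0,"y": 0,"z": -0.7,"rx": 0,"ry": 0,"rz": 0},
  {"x": 0,"y": 0,"z": -0.3,"rx": 0,"ry": 0,"rz": 0},
  {"x": 0,"y": 0,"z": 0,"rx": 0,"ry": 0,"rz": 0},
])

```text
t: 2.7
position: [0.4896, -0.1092, 0.0874]
tool_rot: [-179.9, -0.2, 124.7]
ft_force: [-0.1, 0.8, 0.5]
width: 0.0857
```

Request:
carry_out([
  {"x": 0,"y": -0.4,"z": 0,"rx": 0,"ry": 0,"rz": 0},
  {"x": 0,"y": 0,"z": 0,"rx": 0,"ry": 0,"rz": 0},
])

```text
t: 2.9
position: [0.4907, -0.1232, 0.0891]
tool_rot: [179.9, -0.2, 125.0]
ft_force: [-0.9, -0.2, -0.1]
width: 0.0856
```

Request:
carry_out([
  {"x": 0,"y": -0.06,"z": -0.5,"rx": 0,"ry": 0,"rz": 0},
  {"x": 0,"y": 0,"z": -0.5,"rx": 0,"ry": 0,"rz": 0},
  {"x": 0,"y": 0,"z": -0.2,"rx": 0,"ry": 0,"rz": 0},
  {"x": 0,"y": 0,"z": 0,"rx": 0,"ry": 0,"rz": 0},
])

```text
t: 3.3
position: [0.4965, -0.1222, 0.0458]
tool_rot: [179.2, 0.1, 125.2]
ft_force: [0.2, -0.4, -1.0]
width: 0.0857
```

Request:
carry_out([
  {"x": -0.12,"y": -0.1,"z": -0.3,"rx": 0,"ry": 0,"rz": -0.05},
  {"x": 0,"y": 0,"z": -0.1,"rx": 0,"ry": 0,"rz": 0},
  {"x": 0,"y": 0,"z": 0,"rx": 0,"ry": 0,"rz": 0},
])

```text
t: 3.6
position: [0.4934, -0.1259, 0.031]
tool_rot: [179.0, 0.2, 124.8]
ft_force: [-0.0, 0.2, 0.8]
width: 0.0853
```

Close enough (2 mm off). Grip.

Request:
carry_out([
  {"x": 0,"y": 0,"z": 0,"rx": 0,"ry": 0,"rz": 0},
  {"x": 0,"y": 0,"z": 0,"rx": 0,"ry": 0,"rz": 0},
  {"x": 0,"y": 0,"z": 0,"rx": 0,"ry": 0,"rz": 0},
  {"x": 0,"y": 0,"z": 0,"rx": 0,"ry": 0,"rz": 0},
  {"x": 0,"y": 0,"z": 0,"rx": 0,"ry": 0,"rz": 0},
  {"x": 0,"y": 0,"z": 0,"rx": 0,"ry": 0,"rz": 0},
], grip=0)

```text
t: 4.2
position: [0.4945, -0.1263, 0.0323]
tool_rot: [178.9, 0.3, 124.8]
ft_force: [-0.5, 0.1, -1.3]
width: 0.0348
```

Request:
carry_out([
  {"x": 0,"y": 0,"z": 0.5,"rx": 0,"ry": 0,"rz": 0},
  {"x": 0,"y": 0,"z": 0.9,"rx": 0,"ry": 0,"rz": 0},
  {"x": 0,"y": 0,"z": 0.9,"rx": 0,"ry": 0,"rz": 0},
  {"x": 0,"y": 0,"z": 0.9,"rx": 0,"ry": 0,"rz": 0},
  {"x": 0.3,"y": 0,"z": 0.9,"rx": 0,"ry": 0,"rz": 0},
  {"x": 0.6,"y": 0,"z": 0.9,"rx": 0,"ry": 0,"rz": 0},
  {"x": 0.9,"y": 0.2,"z": 0.4,"rx": 0,"ry": 0,"rz": 0},
  {"x": 0.9,"y": 0.4,"z": 0,"rx": 0,"ry": 0,"rz": 0},
  {"x": 0.8,"y": 0.5,"z": 0,"rx": 0,"ry": 0,"rz": 0},
  {"x": 0.3,"y": 0.3,"z": 0,"rx": 0,"ry": 0,"rz": 0},
  {"x": 0,"y": 0,"z": 0,"rx": 0,"ry": 0,"rz": 0},
])

```text
t: 5.3
position: [0.6447, -0.0676, 0.2547]
tool_rot: [179.2, -0.0, 124.6]
ft_force: [0.6, 0.3, -0.7]
width: 0.0347
```

```bash
python3 - <<'E'
from h import *
im=arm.snapshot("scene"); cv2.imwrite(f"pics/s2.png",im[:,:,::-1])
E
```

```text
(no output)
```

View pics/s2.png

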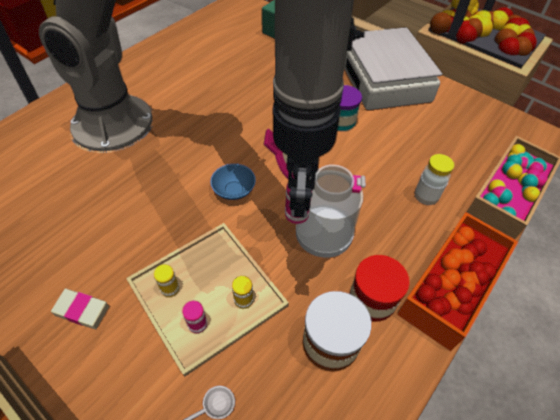

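Request:
carry_out([
  {"x": -0.1,"y": 0.6,"z": 0,"rx": 0,"ry": 0,"rz": 0},
  {"x": -0.2,"y": 0.9,"z": 0,"rx": 0,"ry": 0,"rz": 0},
  {"x": -0.2,"y": 0.9,"z": 0,"rx": 0,"ry": 0,"rz": 0},
  {"x": -0.1,"y": 0.7,"z": 0,"rx": 0,"ry": 0,"rz": 0},
  {"x": -0.1,"y": 0.3,"z": 0,"rx": 0,"ry": 0,"rz": 0},
  {"x": 0,"y": 0,"z": 0,"rx": 0,"ry": 0,"rz": 0},
])

```text
t: 5.95
position: [0.6062, 0.058, 0.2533]
tool_rot: [179.9, 0.0, 123.5]
ft_force: [0.1, 0.5, -0.3]
width: 0.0347
```

Request:
carry_out([
  {"x": 0.32,"y": 0.3,"z": 0,"rx": 0,"ry": 0,"rz": 0},
  {"x": 0,"y": 0,"z": -0.3,"rx": 0,"ry": 0,"rz": 0},
  {"x": 0,"y": 0,"z": 0,"rx": 0,"ry": 0,"rz": 0},
])

```text
t: 6.25
position: [0.6179, 0.0613, 0.241]
tool_rot: [-179.9, 0.3, 122.9]
ft_force: [-0.7, 0.2, -2.4]
width: 0.0347
```

```bash
python3 - <<'E'
from h import *
for n in("scene","top"):
    im=arm.snapshot(n)[:,:,::-1]; u,v=proj(n,[.619,.07,.17])[0].astype(int); a=im[max(0,v-75):v+75,u-100:u+100]
    cv2.imwrite(f"pics/{n}3.png",cv2.resize(a,None,fx=3,fy=3,interpolation=2))
E
```

```text
(no output)
```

View pics/scene3.png

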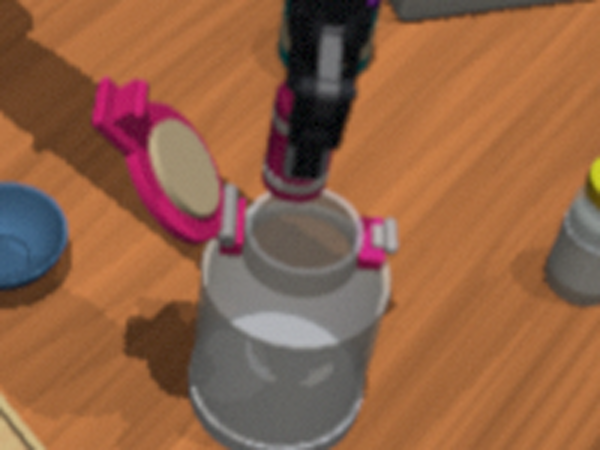

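View pics/top3.png

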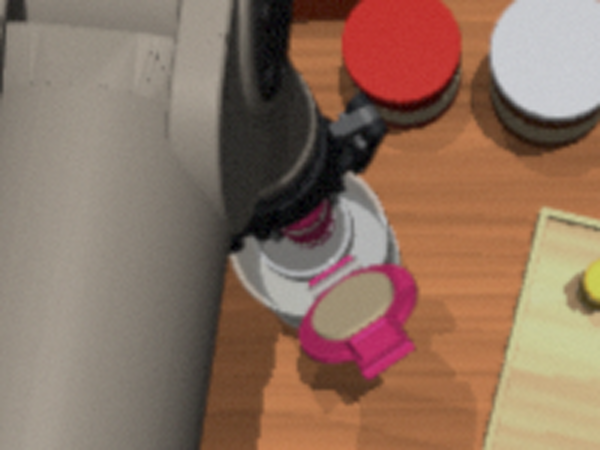

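Request:
carry_out([
  {"x": 0.03,"y": 0.2,"z": 0,"rx": 0,"ry": 0,"rz": 0.05},
  {"x": 0,"y": 0,"z": 0,"rx": 0,"ry": 0,"rz": 0},
])

```text
t: 6.55
position: [0.6199, 0.0685, 0.2431]
tool_rot: [179.9, 0.3, 123.2]
ft_force: [-0.4, 0.6, -1.3]
width: 0.0348
```

Request:
carry_out([
  {"x": 0,"y": 0.05,"z": -0.4,"rx": 0,"ry": 0,"rz": 0},
  {"x": 0,"y": 0,"z": -0.4,"rx": 0,"ry": 0,"rz": 0},
  {"x": 0,"y": 0,"z": -0.2,"rx": 0,"ry": 0,"rz": 0},
  {"x": 0,"y": 0,"z": 0,"rx": 0,"ry": 0,"rz": 0},
])

```text
t: 6.95
position: [0.6206, 0.0697, 0.2038]
tool_rot: [179.7, 0.4, 123.2]
ft_force: [-0.2, 0.0, -0.4]
width: 0.035
```

Request:
carry_out([
  {"x": -0.02,"y": 0,"z": -0.3,"rx": 0,"ry": 0,"rz": 0},
  {"x": 0,"y": 0,"z": -0.2,"rx": 0,"ry": 0,"rz": 0},
  {"x": 0,"y": 0,"z": 0,"rx": 0,"ry": 0,"rz": 0},
])

```text
t: 7.25
position: [0.6204, 0.0695, 0.1836]
tool_rot: [179.6, 0.5, 123.2]
ft_force: [0.1, -0.3, -1.0]
width: 0.0345
```

```bash
python3 - <<'E'
from h import *
n="scene"
im=arm.snapshot(n)[:,:,::-1]; u,v=proj(n,[.619,.07,.17])[0].astype(int); a=im[max(0,v-75):v+75,u-100:u+100]
cv2.imwrite(f"pics/{n}4.png",cv2.resize(a,None,fx=3,fy=3,interpolation=2))
E
```

```text
(no output)
```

View pics/scene4.png

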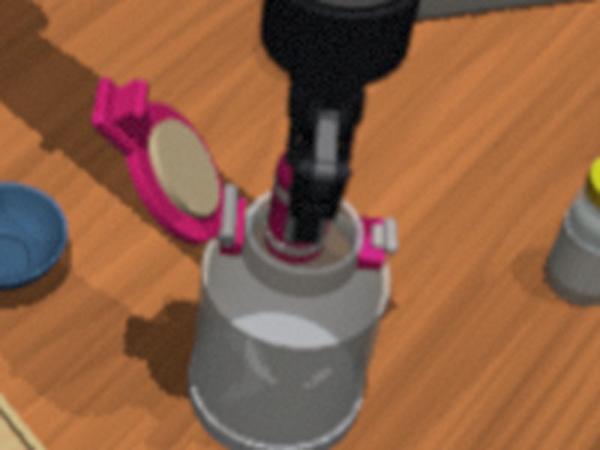

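The roll's bottom is inside the neck (crop (295,255)), clear of its wall. Release.

Request:
carry_out([
  {"x": 0,"y": 0,"z": 0,"rx": 0,"ry": 0,"rz": 0},
  {"x": 0,"y": 0,"z": 0,"rx": 0,"ry": 0,"rz": 0},
  {"x": 0,"y": 0,"z": 0,"rx": 0,"ry": 0,"rz": 0},
  {"x": 0,"y": 0,"z": 0,"rx": 0,"ry": 0,"rz": 0},
  {"x": 0,"y": 0,"z": 0,"rx": 0,"ry": 0,"rz": 0},
], grip=1)

```text
t: 7.8
position: [0.6224, 0.0693, 0.1866]
tool_rot: [179.3, 0.7, 123.2]
ft_force: [0.6, 0.6, -1.1]
width: 0.0853
```

Request:
carry_out([
  {"x": 0,"y": 0,"z": 0.6,"rx": 0,"ry": 0,"rz": 0},
  {"x": 0,"y": 0,"z": 0.8,"rx": 0,"ry": 0,"rz": 0},
  {"x": 0.3,"y": -0.6,"z": 0.3,"rx": 0,"ry": 0,"rz": 0},
  {"x": 0.4,"y": -0.9,"z": 0,"rx": 0,"ry": 0,"rz": 0},
  {"x": 0.4,"y": -0.9,"z": 0,"rx": 0,"ry": 0,"rz": 0},
  {"x": 0.2,"y": -0.9,"z": 0,"rx": 0,"ry": 0,"rz": 0},
  {"x": 0,"y": 0,"z": 0,"rx": 0,"ry": 0,"rz": 0},
])

```text
t: 8.5
position: [0.6749, -0.0636, 0.258]
tool_rot: [179.3, 0.7, 123.7]
ft_force: [-0.6, -1.5, -0.1]
width: 0.0854
```

```bash
python3 - <<'E'
from h import *
for n in("scene","top"):
    im=arm.snapshot(n)[:,:,::-1]; u,v=proj(n,[.619,.07,.1])[0].astype(int); a=im[max(0,v-75):v+75,u-100:u+100]
    cv2.imwrite(f"pics/{n}5.png",cv2.resize(a,None,fx=3,fy=3,interpolation=2))
E
```

```text
(no output)
```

View pics/scene5.png

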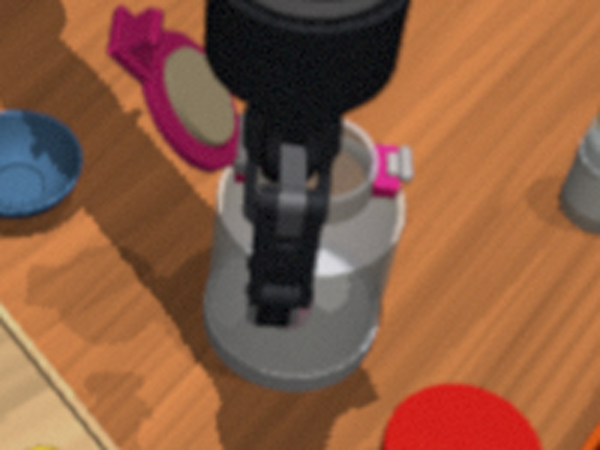

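View pics/top5.png

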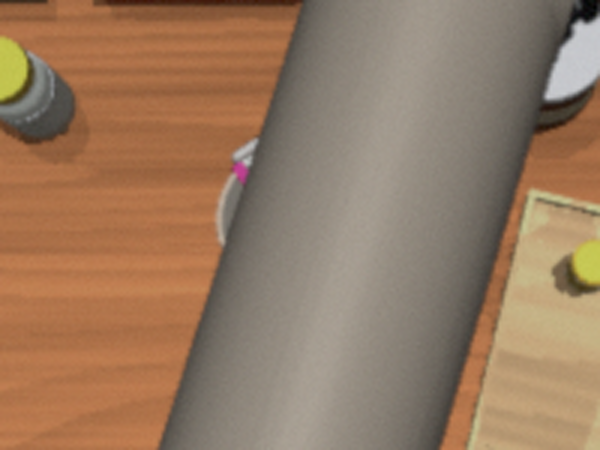

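Request:
carry_out([
  {"x": -0.4,"y": -0.6,"z": 0,"rx": 0,"ry": 0,"rz": 0},
  {"x": -0.6,"y": -0.9,"z": 0,"rx": 0,"ry": 0,"rz": 0},
  {"x": -0.6,"y": -0.9,"z": 0,"rx": 0,"ry": 0,"rz": 0},
  {"x": -0.6,"y": -0.9,"z": -0.5,"rx": 0,"ry": 0,"rz": 0},
  {"x": -0.4,"y": -0.7,"z": -0.8,"rx": 0,"ry": 0,"rz": 0},
  {"x": -0.2,"y": -0.3,"z": -0.8,"rx": 0,"ry": 0,"rz": 0},
  {"x": 0,"y": 0,"z": -0.8,"rx": 0,"ry": 0,"rz": 0},
  {"x": 0,"y": 0,"z": 0,"rx": 0,"ry": 0,"rz": 0},
])

```text
t: 9.4
position: [0.5627, -0.2142, 0.1405]
tool_rot: [178.3, 0.2, 125.7]
ft_force: [-1.0, 0.4, 0.1]
width: 0.0854
```

```bash
python3 - <<'E'
from h import *
im=arm.snapshot("scene"); cv2.imwrite(f"pics/s6.png",im[100:400,60:460,::-1].repeat(2,0).repeat(2,1))
E
```

```text
(no output)
```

View pics/s6.png

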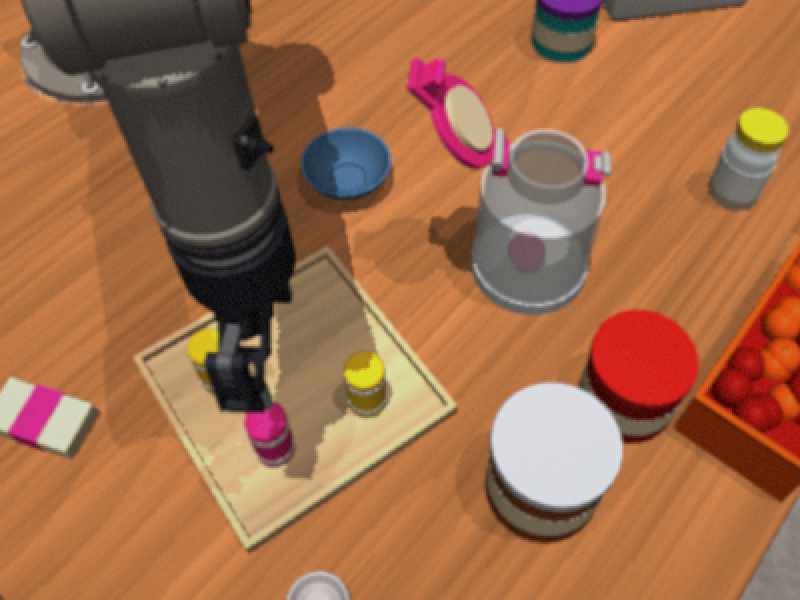

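Request:
carry_out([
  {"x": 0.02,"y": -0.6,"z": 0,"rx": -0.1,"ry": 0.15,"rz": -0.1},
  {"x": 0,"y": 0,"z": -0.4,"rx": 0,"ry": 0,"rz": 0},
  {"x": 0,"y": 0,"z": -0.4,"rx": 0,"ry": 0,"rz": 0},
  {"x": 0,"y": 0,"z": 0,"rx": 0,"ry": 0,"rz": 0},
])

```text
t: 9.85
position: [0.5728, -0.2336, 0.1161]
tool_rot: [179.1, 0.8, 125.6]
ft_force: [-0.8, 0.1, -0.1]
width: 0.0854
```

Request:
carry_out([
  {"x": -0.22,"y": -0.1,"z": -0.3,"rx": 0,"ry": 0,"rz": 0},
  {"x": 0,"y": 0,"z": -0.3,"rx": 0,"ry": 0,"rz": 0},
  {"x": 0,"y": 0,"z": 0,"rx": 0,"ry": 0,"rz": 0},
])

```text
t: 10.15
position: [0.568, -0.2329, 0.0938]
tool_rot: [178.7, 0.9, 126.0]
ft_force: [-0.5, 0.2, -0.8]
width: 0.0856
```

Request:
carry_out([
  {"x": -0.15,"y": -0.15,"z": -0.1,"rx": 0,"ry": 0,"rz": -0.1},
  {"x": 0,"y": 0,"z": 0,"rx": 0,"ry": 0,"rz": 0},
])

```text
t: 10.35
position: [0.5631, -0.2384, 0.0905]
tool_rot: [178.7, 0.9, 125.1]
ft_force: [-0.8, 0.2, -0.6]
width: 0.0855
```

Request:
carry_out([
  {"x": -0.05,"y": -0.05,"z": -0.5,"rx": 0,"ry": 0,"rz": 0},
  {"x": -0.03,"y": -0.03,"z": -0.5,"rx": 0,"ry": 0,"rz": 0},
  {"x": 0,"y": 0,"z": -0.3,"rx": 0,"ry": 0,"rz": 0},
  {"x": 0,"y": 0,"z": 0,"rx": 0,"ry": 0,"rz": 0},
])

```text
t: 10.75
position: [0.5627, -0.2428, 0.0402]
tool_rot: [178.4, 1.3, 125.1]
ft_force: [-0.9, -0.2, -0.9]
width: 0.0855
```

Request:
carry_out([
  {"x": 0,"y": 0.1,"z": -0.2,"rx": 0,"ry": 0.24,"rz": -0.05},
  {"x": 0,"y": 0,"z": -0.1,"rx": 0,"ry": 0,"rz": 0},
  {"x": 0,"y": 0,"z": 0,"rx": 0,"ry": 0,"rz": 0},
])

```text
t: 11.05
position: [0.5642, -0.2399, 0.0301]
tool_rot: [180.0, 0.3, 124.7]
ft_force: [0.1, 0.1, 0.1]
width: 0.0858
```

Request:
carry_out([
  {"x": 0,"y": 0,"z": 0,"rx": 0,"ry": 0,"rz": 0},
  {"x": 0,"y": 0,"z": 0,"rx": 0,"ry": 0,"rz": 0},
  {"x": 0,"y": 0,"z": 0,"rx": 0,"ry": 0,"rz": 0},
  {"x": 0,"y": 0,"z": 0,"rx": 0,"ry": 0,"rz": 0},
  {"x": 0,"y": 0,"z": 0,"rx": 0,"ry": 0,"rz": 0},
  {"x": 0,"y": 0,"z": 0,"rx": 0,"ry": 0,"rz": 0},
], grip=0)

```text
t: 11.65
position: [0.5651, -0.2415, 0.0332]
tool_rot: [179.8, 0.5, 124.6]
ft_force: [-0.2, 0.1, -1.0]
width: 0.0345
```

Request:
carry_out([
  {"x": 0,"y": 0,"z": 0.5,"rx": 0,"ry": 0,"rz": 0},
  {"x": 0,"y": 0,"z": 0.9,"rx": 0,"ry": 0,"rz": 0},
  {"x": 0,"y": 0,"z": 0.9,"rx": 0,"ry": 0,"rz": 0},
  {"x": 0,"y": 0,"z": 0.9,"rx": 0,"ry": 0,"rz": 0},
  {"x": 0.1,"y": 0.3,"z": 0.9,"rx": 0,"ry": 0,"rz": 0},
  {"x": 0.3,"y": 0.6,"z": 0.9,"rx": 0,"ry": 0,"rz": 0},
  {"x": 0.5,"y": 0.9,"z": 0.4,"rx": 0,"ry": 0,"rz": 0},
  {"x": 0.5,"y": 0.9,"z": 0,"rx": 0,"ry": 0,"rz": 0},
  {"x": 0.4,"y": 0.9,"z": 0,"rx": 0,"ry": 0,"rz": 0},
  {"x": 0.2,"y": 0.5,"z": 0,"rx": 0,"ry": 0,"rz": 0},
  {"x": 0,"y": 0,"z": 0,"rx": 0,"ry": 0,"rz": 0},
])

```text
t: 12.75
position: [0.6407, -0.0722, 0.2559]
tool_rot: [179.9, 0.2, 124.1]
ft_force: [0.4, 0.5, -1.2]
width: 0.035
```

Request:
carry_out([
  {"x": 0,"y": 0.6,"z": 0,"rx": 0,"ry": 0,"rz": 0},
  {"x": -0.1,"y": 0.9,"z": 0,"rx": 0,"ry": 0,"rz": 0},
  {"x": -0.1,"y": 0.9,"z": 0,"rx": 0,"ry": 0,"rz": 0},
  {"x": -0.1,"y": 0.8,"z": 0,"rx": 0,"ry": 0,"rz": 0},
  {"x": 0,"y": 0.4,"z": -0.1,"rx": 0,"ry": 0,"rz": 0},
  {"x": 0,"y": 0,"z": 0,"rx": 0,"ry": 0,"rz": 0},
])

```text
t: 13.35
position: [0.6241, 0.0625, 0.2496]
tool_rot: [-179.5, 0.5, 123.2]
ft_force: [0.5, -0.2, -1.6]
width: 0.0348
```

Request:
carry_out([
  {"x": -0.1,"y": 0.18,"z": -0.3,"rx": 0,"ry": 0,"rz": 0},
  {"x": 0,"y": 0,"z": -0.3,"rx": 0,"ry": 0,"rz": 0},
  {"x": 0,"y": 0,"z": 0,"rx": 0,"ry": 0,"rz": 0},
])

```text
t: 13.65
position: [0.6202, 0.0603, 0.2246]
tool_rot: [-179.3, 0.9, 122.7]
ft_force: [0.2, 0.1, -1.1]
width: 0.0346
```

Request:
carry_out([
  {"x": 0,"y": 0.25,"z": 0,"rx": 0.13,"ry": 0,"rz": 0.15},
  {"x": 0,"y": 0,"z": 0,"rx": 0,"ry": 0,"rz": 0},
])

```text
t: 13.85
position: [0.6206, 0.0669, 0.2246]
tool_rot: [-179.9, -0.0, 123.7]
ft_force: [-0.1, -0.2, -1.4]
width: 0.0347
```

Request:
carry_out([
  {"x": -0.02,"y": 0.1,"z": -0.4,"rx": 0,"ry": 0,"rz": 0},
  {"x": 0,"y": 0.05,"z": -0.4,"rx": 0,"ry": 0,"rz": 0},
  {"x": 0,"y": 0,"z": -0.1,"rx": 0,"ry": 0,"rz": 0},
  {"x": 0,"y": 0,"z": 0,"rx": 0,"ry": 0,"rz": 0},
])

```text
t: 14.25
position: [0.6222, 0.0692, 0.1909]
tool_rot: [179.8, 0.2, 123.5]
ft_force: [0.2, -0.3, -0.5]
width: 0.0347
```

```bash
python3 - <<'E'
from h import *
n="scene"
im=arm.snapshot(n)[:,:,::-1]; u,v=proj(n,[.619,.07,.17])[0].astype(int); a=im[max(0,v-75):v+75,u-100:u+100]
cv2.imwrite(f"pics/{n}7.png",cv2.resize(a,None,fx=3,fy=3,interpolation=2))
E
```

```text
(no output)
```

View pics/scene7.png

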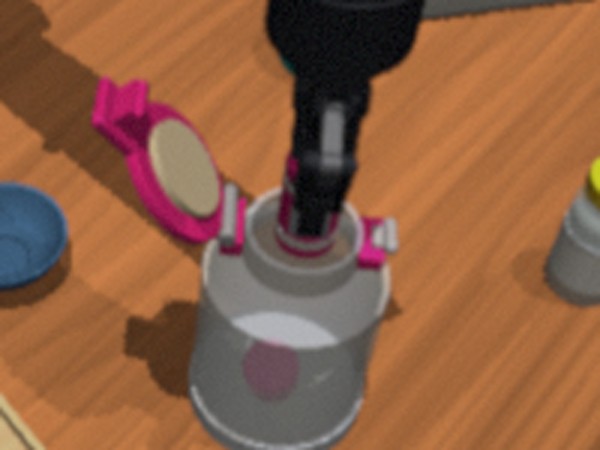

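Request:
carry_out([
  {"x": -0.05,"y": 0,"z": -0.2,"rx": 0,"ry": 0,"rz": 0},
  {"x": 0,"y": 0,"z": 0,"rx": 0,"ry": 0,"rz": 0},
])

```text
t: 14.5
position: [0.6212, 0.0685, 0.1842]
tool_rot: [179.7, 0.3, 123.5]
ft_force: [-0.3, 0.5, -0.5]
width: 0.035
```

Request:
carry_out([
  {"x": 0,"y": 0,"z": 0,"rx": 0,"ry": 0,"rz": 0},
  {"x": 0,"y": 0,"z": 0,"rx": 0,"ry": 0,"rz": 0},
  {"x": 0,"y": 0,"z": 0,"rx": 0,"ry": 0,"rz": 0},
  {"x": 0,"y": 0,"z": 0,"rx": 0,"ry": 0,"rz": 0},
  {"x": 0,"y": 0,"z": 0,"rx": 0,"ry": 0,"rz": 0},
], grip=1)

```text
t: 15.0
position: [0.6224, 0.0683, 0.1862]
tool_rot: [179.5, 0.4, 123.5]
ft_force: [-0.3, -0.7, -0.4]
width: 0.0853
```

Request:
carry_out([
  {"x": 0,"y": 0,"z": 0.6,"rx": 0,"ry": 0,"rz": 0},
  {"x": 0,"y": 0,"z": 0.9,"rx": 0,"ry": 0,"rz": 0},
  {"x": 0,"y": 0,"z": 0.9,"rx": 0,"ry": 0,"rz": 0},
  {"x": 0.2,"y": -0.6,"z": 0.4,"rx": 0,"ry": 0,"rz": 0},
  {"x": 0.3,"y": -0.9,"z": 0,"rx": 0,"ry": 0,"rz": 0},
  {"x": 0.2,"y": -0.9,"z": 0,"rx": 0,"ry": 0,"rz": 0},
  {"x": 0,"y": -0.9,"z": 0,"rx": 0,"ry": 0,"rz": 0},
  {"x": -0.3,"y": -0.9,"z": 0,"rx": 0,"ry": 0,"rz": 0},
  {"x": -0.6,"y": -0.4,"z": 0,"rx": 0,"ry": 0,"rz": 0},
  {"x": -0.9,"y": 0,"z": 0,"rx": 0,"ry": 0,"rz": 0},
  {"x": 0,"y": 0,"z": 0,"rx": 0,"ry": 0,"rz": 0},
])

```text
t: 16.1
position: [0.573, -0.1212, 0.2998]
tool_rot: [179.8, 0.3, 123.7]
ft_force: [0.1, -0.1, 0.7]
width: 0.0851
```

```bash
python3 - <<'E'
from h import *
n="scene"
im=arm.snapshot(n)[:,:,::-1]
cv2.imwrite(f"pics/s8.png",im[100:400,60:460].repeat(2,0).repeat(2,1))
E
```

```text
(no output)
```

View pics/s8.png

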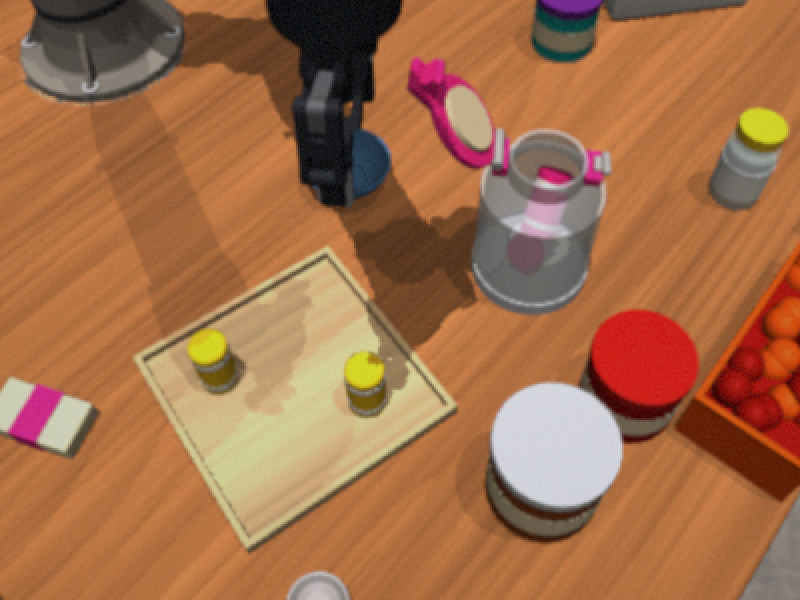

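Request:
carry_out([
  {"x": -0.6,"y": 0.4,"z": 0,"rx": 0,"ry": 0,"rz": 0},
  {"x": -0.6,"y": 0.6,"z": 0,"rx": 0,"ry": 0,"rz": 0},
  {"x": -0.6,"y": 0.6,"z": 0,"rx": 0,"ry": 0,"rz": 0},
  {"x": -0.3,"y": 0.4,"z": 0,"rx": 0,"ry": 0,"rz": 0},
  {"x": 0,"y": 0.1,"z": 0,"rx": 0,"ry": 0,"rz": 0},
  {"x": 0,"y": 0,"z": 0,"rx": 0,"ry": 0,"rz": 0},
], grip=0)

```text
t: 16.75
position: [0.4964, -0.03, 0.3024]
tool_rot: [179.2, 0.9, 124.3]
ft_force: [0.1, 0.1, 0.1]
width: 0.0004
```

Request:
carry_out([
  {"x": -0.05,"y": 0.4,"z": -0.2,"rx": 0,"ry": 0,"rz": 0},
  {"x": 0,"y": 0,"z": -0.7,"rx": 0,"ry": 0,"rz": 0},
  {"x": 0,"y": 0,"z": -0.7,"rx": 0,"ry": 0,"rz": 0},
  {"x": 0,"y": 0,"z": 0,"rx": 0,"ry": 0,"rz": 0},
])

```text
t: 17.15
position: [0.5011, -0.0166, 0.2391]
tool_rot: [178.9, 1.4, 124.1]
ft_force: [0.1, 0.8, -0.2]
width: 0.0
```

```bash
cat > st.py <<'E'
from h import *
import sys
s=arm.sense();p=s['position'];a=np.radians(34);d=p[:2]-[.619,.07]
print("t",s['t'],"jar",round(d@[np.cos(a),np.sin(a)],4),round(d@[-np.sin(a),np.cos(a)],4),p[2].round(4),"F",s['ft_force'].round(1),"rot",s['tool_rot'].round(1))
if len(sys.argv)>1:
    im=arm.snapshot("scene")[60:285,200:500,::-1]; cv2.imwrite(f"pics/{sys.argv[1]}.png",cv2.resize(im,None,fx=2.5,fy=2.5))
E
python3 st.py a1
```

```text
t 17.15 jar -0.1461 -0.0059 0.2391 F [ 0.1  0.8 -0.2] rot [178.9   1.4 124.1]
```

View pics/a1.png

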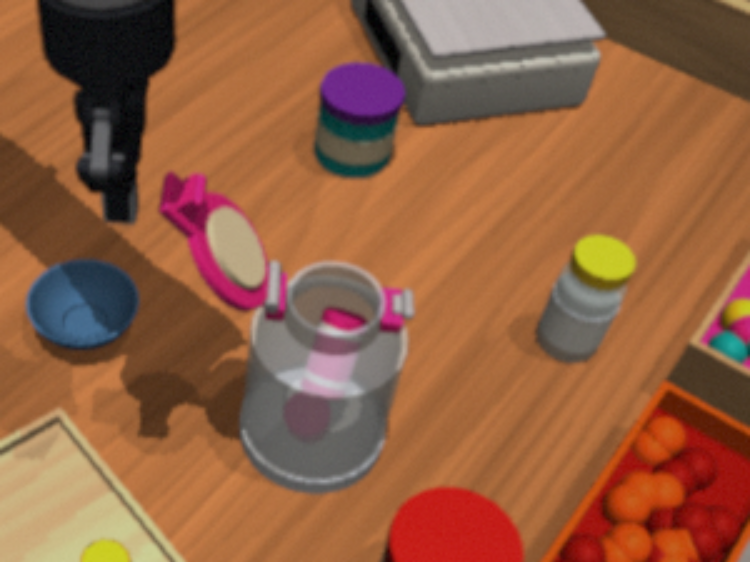

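Request:
carry_out([
  {"x": 0.3,"y": 0.4,"z": 0,"rx": 0.06,"ry": 0.2,"rz": 0},
  {"x": 0.5,"y": 0.35,"z": 0,"rx": 0,"ry": 0,"rz": 0},
  {"x": 0.5,"y": 0.35,"z": 0,"rx": 0,"ry": 0,"rz": 0},
  {"x": 0,"y": 0,"z": 0,"rx": 0,"ry": 0,"rz": 0},
])

```text
t: 17.6
position: [0.5591, 0.0194, 0.2492]
tool_rot: [179.9, 0.6, 123.5]
ft_force: [0.1, 0.7, 0.1]
width: -0.0003
```

```bash
python3 st.py a2
```

```text
t 17.6 jar -0.0779 -0.0085 0.2492 F [0.1 0.7 0.1] rot [179.9   0.6 123.5]
```

View pics/a2.png

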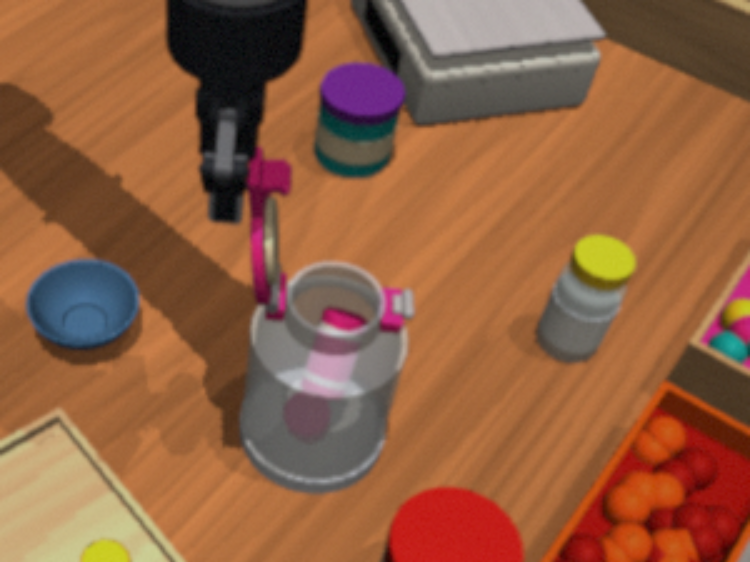

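Request:
carry_out([
  {"x": 0.36,"y": 0.33,"z": 0.05,"rx": 0,"ry": 0,"rz": 0},
  {"x": 0.36,"y": 0.33,"z": 0.05,"rx": 0,"ry": 0,"rz": 0},
  {"x": 0.36,"y": 0.33,"z": 0.05,"rx": 0,"ry": 0,"rz": 0},
  {"x": 0,"y": 0,"z": 0,"rx": 0,"ry": 0,"rz": 0},
])

```text
t: 18.05
position: [0.6009, 0.0488, 0.2584]
tool_rot: [-179.7, 1.0, 122.7]
ft_force: [-0.9, 0.3, -0.1]
width: 0.0001
```

```bash
python3 st.py a3
```

```text
t 18.05 jar -0.0269 -0.0074 0.2584 F [-0.9  0.3 -0.1] rot [-179.7    1.   122.7]
```

View pics/a3.png

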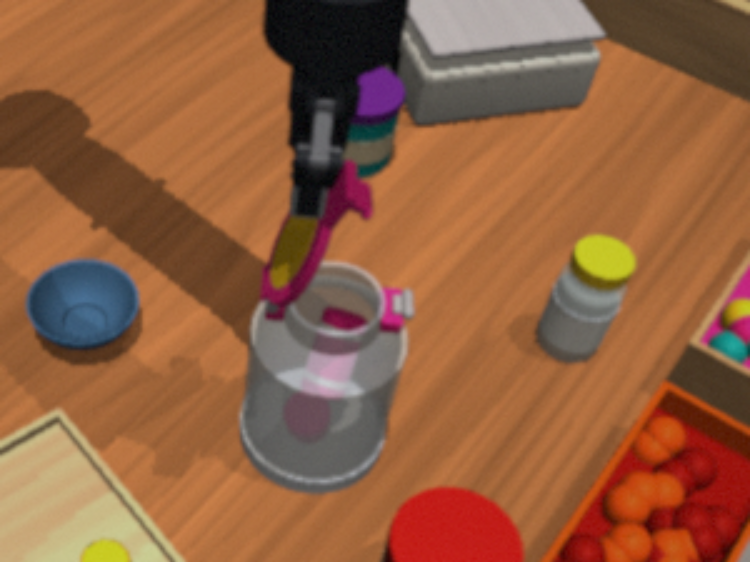

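Request:
carry_out([
  {"x": 0.32,"y": 0.3,"z": -0.1,"rx": 0,"ry": 0,"rz": 0},
  {"x": 0.3,"y": 0.28,"z": -0.25,"rx": 0,"ry": 0,"rz": 0.1},
  {"x": 0.22,"y": 0.2,"z": -0.3,"rx": 0,"ry": 0,"rz": 0},
  {"x": 0,"y": 0,"z": 0,"rx": 0,"ry": 0,"rz": 0},
])

```text
t: 18.5
position: [0.6342, 0.0719, 0.2346]
tool_rot: [-179.7, 1.3, 123.1]
ft_force: [-1.2, 0.1, -0.4]
width: -0.0001
```

```bash
python3 st.py a4
```

```text
t 18.5 jar 0.0137 -0.0069 0.2346 F [-1.2  0.1 -0.4] rot [-179.7    1.3  123.1]
```

View pics/a4.png

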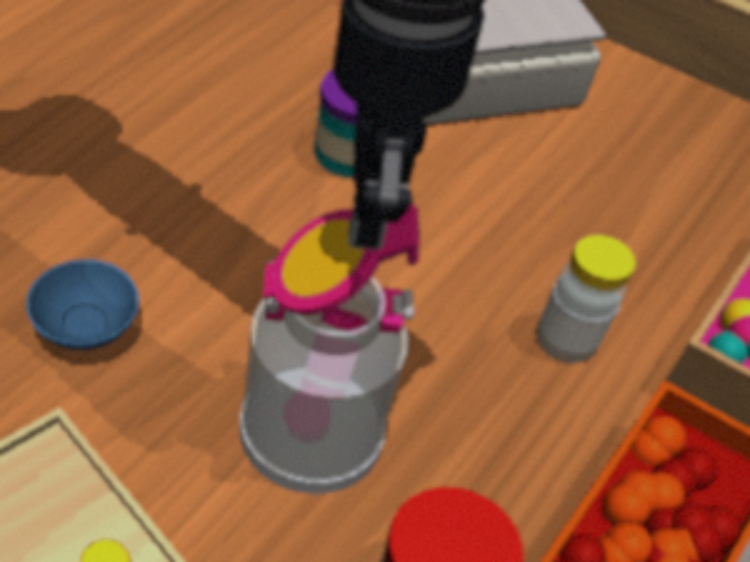

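Request:
carry_out([
  {"x": 0.3,"y": 0.3,"z": -0.2,"rx": 0.1,"ry": 0.1,"rz": 0.1},
  {"x": 0.25,"y": 0.25,"z": -0.4,"rx": 0,"ry": 0,"rz": 0},
  {"x": 0.1,"y": 0.1,"z": -0.3,"rx": 0,"ry": 0,"rz": 0},
  {"x": 0,"y": 0,"z": 0,"rx": 0,"ry": 0,"rz": 0},
])

```text
t: 18.95
position: [0.6591, 0.0952, 0.1978]
tool_rot: [-179.3, 0.2, 123.7]
ft_force: [-0.8, -0.2, 0.8]
width: 0.0001
```

```bash
python3 st.py a5
```

```text
t 18.95 jar 0.0473 -0.0016 0.1978 F [-0.8 -0.2  0.8] rot [-179.3    0.2  123.7]
```

View pics/a5.png

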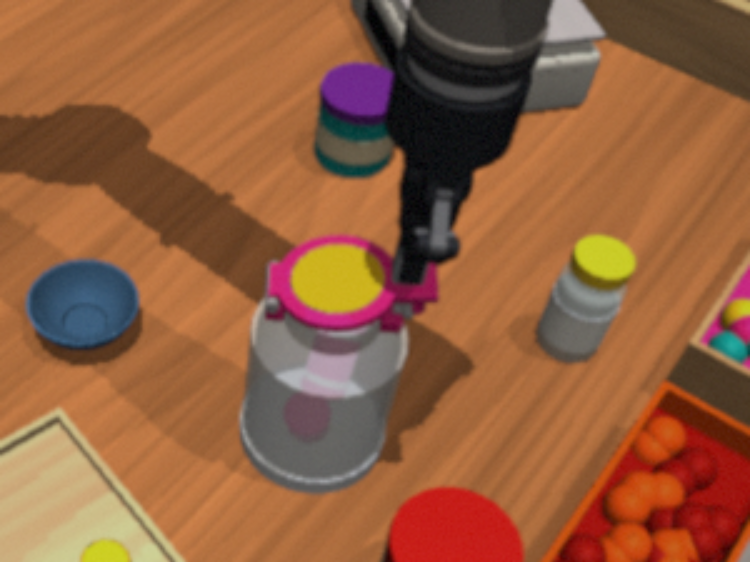

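Request:
carry_out([
  {"x": 0.15,"y": 0.1,"z": 0,"rx": 0,"ry": 0,"rz": 0},
  {"x": 0,"y": 0,"z": -0.15,"rx": 0,"ry": 0,"rz": 0},
  {"x": 0,"y": 0,"z": -0.15,"rx": 0,"ry": 0,"rz": 0},
])

```text
t: 19.3
position: [0.6671, 0.1006, 0.1915]
tool_rot: [-179.8, 0.3, 123.8]
ft_force: [-3.7, -1.2, 5.9]
width: -0.0002
```

```bash
python3 st.py
```

```text
t 19.3 jar 0.057 -0.0016 0.1915 F [-3.7 -1.2  5.9] rot [-179.8    0.3  123.8]
```

Request:
carry_out([
  {"x": 0,"y": 0,"z": -0.2,"rx": 0,"ry": 0,"rz": 0},
  {"x": 0,"y": 0,"z": -0.2,"rx": 0,"ry": 0,"rz": 0},
])

```text
t: 19.5
position: [0.668, 0.1008, 0.1826]
tool_rot: [179.9, 0.4, 123.8]
ft_force: [-11.4, -0.5, 35.4]
width: 0.0002
```

```bash
python3 st.py
```

```text
t 19.5 jar 0.0579 -0.0018 0.1826 F [-11.4  -0.5  35.4] rot [179.9   0.4 123.8]
```

Request:
carry_out([
  {"x": 0,"y": 0,"z": 0.4,"rx": 0,"ry": 0,"rz": 0},
  {"x": 0,"y": 0,"z": 0.8,"rx": 0,"ry": 0,"rz": 0},
  {"x": 0,"y": 0,"z": 0.8,"rx": 0,"ry": 0,"rz": 0},
  {"x": 0,"y": -0.8,"z": 0.6,"rx": 0,"ry": 0,"rz": 0},
  {"x": -0.2,"y": -0.9,"z": 0,"rx": 0,"ry": 0,"rz": 0},
  {"x": -0.3,"y": -0.9,"z": 0,"rx": 0,"ry": 0,"rz": 0},
  {"x": -0.5,"y": -0.9,"z": 0,"rx": 0,"ry": 0,"rz": 0},
  {"x": -0.6,"y": -0.9,"z": 0,"rx": 0,"ry": 0,"rz": 0},
  {"x": -0.6,"y": -0.9,"z": 0,"rx": 0,"ry": 0,"rz": 0},
  {"x": -0.6,"y": -0.9,"z": 0,"rx": 0,"ry": 0,"rz": 0},
  {"x": 0,"y": 0,"z": 0,"rx": 0,"ry": 0,"rz": 0},
])

```text
t: 20.6
position: [0.551, -0.1518, 0.2911]
tool_rot: [179.3, 0.6, 124.2]
ft_force: [0.0, -0.9, -0.3]
width: 0.0
```

```bash
python3 st.py a6; python3 - <<'E'
from h import *
im=arm.snapshot("top")[:,:,::-1]; cv2.imwrite("pics/t6.png",im[90:310,150:420].repeat(2,0).repeat(2,1))
im=arm.snapshot("scene")[:,:,::-1]
P=[[x,y,z] for z in(.184,) for x in(-.088+.043+.043-.045-.0,.068) for y in(-.018,.018)]
a=np.radians(34);R=np.array([[np.cos(a),-np.sin(a),0],[np.sin(a),np.cos(a),0],[0,0,1]])
im=cv2.resize(im[140:220,270:390],None,fx=6,fy=6,interpolation=2)
for z,c in((.184,(255,0,0)),(.1985,(0,255,0))):
  for y in(-.018,.018):
    u=(proj("scene",R@[.068,y,z]+[.619,.07,0])[0]-[270,140]+.5)*6; cv2.circle(im,tuple(u.astype(int)),4,c,1)
cv2.imwrite("pics/a7.png",im)
E
```

```text
t 20.6 jar -0.1804 -0.1459 0.2911 F [ 0.  -0.9 -0.3] rot [179.3   0.6 124.2]
```

View pics/a7.png

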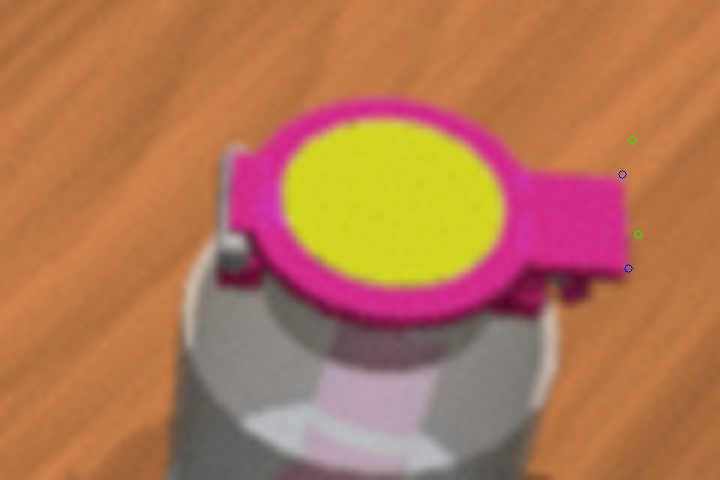

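View pics/t6.png

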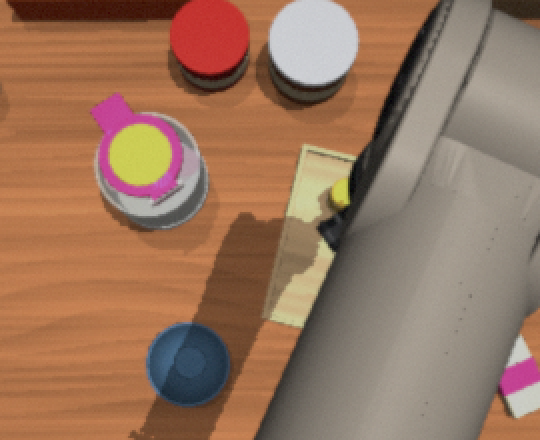

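View pics/a6.png

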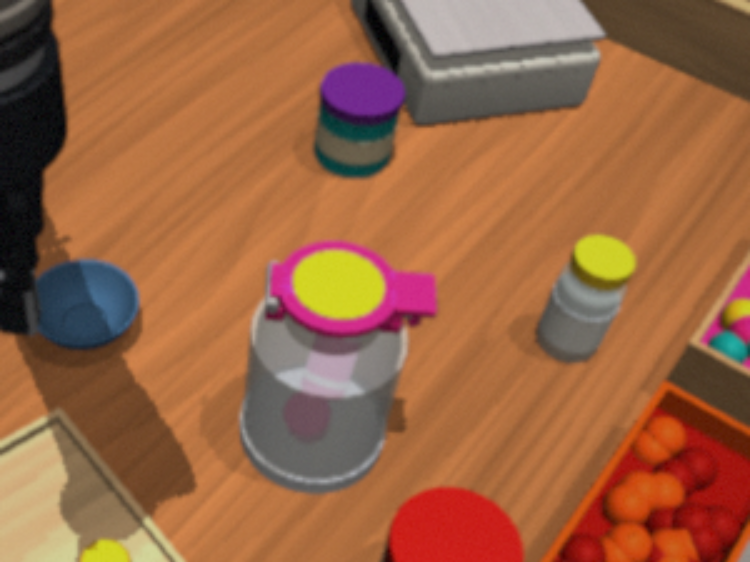

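```bash
python3 - <<'E'
from h import *
im=arm.snapshot("scene")[:,:,::-1]; cv2.imwrite("pics/f.png",im)
E
```

```text
(no output)
```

View pics/f.png

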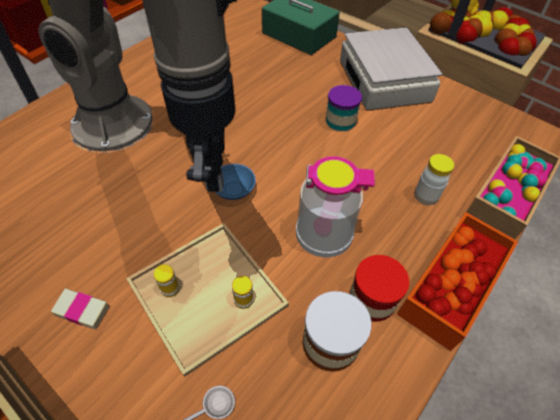

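Both yellow rolls stand in the tray at (165,280) and (242,291). The lid is shut at (335,178), and the gripper is clear of everything.

```bash
python3 -c "
from plant import arm
print(arm.close_job(), arm.sense()['t'])"
```

```text
the job is handed in; nothing more can be done
the job is handed in; nothing more can be done
```

I dropped both pink rolls through the jar's neck one at a time. I then swung the lid over with closed fingers and pressed the tab down until it bottomed out, and handed the job in at about 21 s (limit 61 s).

- **Lid:** during the press the fingertips reached z = 182.6 mm, at the shut height of 184 mm to within the calibration. With the arm away, the tab's corners matched the fully-shut projection and not the proud one (lid resting on the catch). I judged the snap from this; no joint reading is available.
- **Press force:** the vertical force peaked at about 35 N (about 37 N in total), through the fingertips. That is four times the roughly 9 N needed and not far under the 40 N limit for the arm and gripper body.
- **Rolls:** both pink rolls are in the jar, the second resting on the first. Both yellow rolls still stand in the tray.
- **Arm:** at hand-in the gripper was clear of everything.

No check failed. Moves drifted from the commanded position, mostly under 10 mm and up to about 24 mm on one long move. I corrected this from the measured pose before each grasp and drop.

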